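# Rack a centring ring, then hold the ultrasonic cleaner's lid open

## Task

Finish loading the cleaning rack: slip the vacuum centring ring that lies on the bench over the rack's empty white post, down flat onto its collar, and let go, leaving the first ring on its own post, the rack standing and the other things on the bench undisturbed. Then lift the ultrasonic cleaner's lid by its black handle and keep holding it open at 60 degrees from closed, wide enough for me to lower the rack in with both hands but clear of the glassware behind. The lid falls shut by itself, so finish while still holding it there by the handle.

Things in the scene. Friction and masses are not known exactly. Their poses are not given: they have to be found in the camera images.
- ring_a: vacuum centring ring, a flat ring: bare metal inner ring with a black rubber seal round it, 41 mm outside diameter (fingers close on 38 to 41 mm), clear hole 26 mm, 8 mm thick, 22 g, lying flat on the bench at the right. Origin: centre of its underside, on the ring's axis; z up along the axis
- ring_b: a second ring just like ring_a, already hanging loose round the rack's other post at x = +52 mm; leave it there
- rack: loose cleaning rack, 350 g: stainless wire base 170 x 85 mm, 11 mm high, two white posts and, midway, a wire bail 68 mm high, 60 mm wide across. Origin: centre of the underside; x along the long side; z up. Posts at x = -52 and +52 mm: 18 mm diameter, tapered to 10 mm at the top, 51.5 mm above the bench; each rises from a white 35 mm collar whose flat top is 18 mm above the bench
- seat_empty (a point): centre of the top of the collar of the empty post (rack x = -52 mm), on the post's axis: where the underside of ring_a must come to rest
- seat_taken (a point): the same at the post that carries ring_b, x = +52 mm
- cleaner: bench ultrasonic cleaner, a metal box 150 (x) x 210 (y) x 108 mm high fixed to the bench, empty tank inside, control panel with two black dials on the front (-x) face. Origin: centre of its underside; x from front to back, y along the hinge, z up. To its right rear a blue lab jack 203 mm tall (front edge at world x = 0.55 m, y -0.36 to -0.13) carries a flask: cross above it or in front
- cleaner_lid (a joint): angle of the lid's hinge in rad: 0 closed, growing as the front edge rises; 1.047 is 60 degrees; stop at 1.75. No stay and no spring: the lid (about 0.46 kg with the handle) falls shut from any angle below 80 degrees and needs 2 to 3 N upward at the handle to lift
- lid_hinge (a point): middle of the lid's hinge axis, at the cleaner's x = +71 mm, z = 111 mm; the axis lies along the cleaner's y
- lid_handle (a point): handle: a round black bar 12 mm thick, 110 mm long, parallel to the hinge, on two steel arms at its ends. Origin: middle of the bar; y along it; turns with the lid. Closed: 175 mm in front of the hinge axis, 30 mm above it, 141 mm above the bench; 30 mm forward of and 27 mm above the lid's front edge, so fingers fit round it from above. It can roll between finger pads
- clip: white plastic joint clip, 38 x 43 x 17 mm, an open ring with two lugs, lying near ring_a; leave alone. Origin: centre of its underside
- bottle: amber bottle with black cap, 46 mm diameter, 93 mm tall, behind the cleaner; leave alone
- flask: clear conical flask, 64 mm diameter, 105 mm tall, behind the cleaner; leave alone
- jar: white grease jar, 48 mm diameter, 51 mm tall, near ring_a; leave alone
- vial_1: sample vial with white cap, 28 mm diameter, 57 mm tall, at the left; leave alone
- vial_2: a second such vial; leave alone

How it is judged (in metres and radians):
On the way:
1. a centring ring hangs on each post of the standing rack, flat on its collar and let go, the lid still closed (horizontal distance between ring_a and seat_empty below 0.007 m and z of ring_a in the frame of seat_empty between -0.003 and 0.003 m and horizontal distance between ring_b and seat_taken below 0.007 m and z of ring_b in the frame of seat_taken between -0.003 and 0.003 m and angle between rack's own z axis and vertical below 0.08 rad and contact force between the fingers and ring_a below 0.05 N and contact force between the fingers and ring_b below 0.05 N and value of joint cleaner_lid below 0.1 rad), for 0.3 s.
At the end, for the whole second after the job is handed in: The lid stands still at 60 degrees (6 either way), held by the fingers, tool centre within 7 cm of the middle of its handle, no rack or bystander propping it; a ring on each collar, released, underside within 3 mm of it and centre within 7 mm of the post axis; the rack stands level (horizontal distance between ring_a and seat_empty below 0.007 m and z of ring_a in the frame of seat_empty between -0.003 and 0.003 m and horizontal distance between ring_b and seat_taken below 0.007 m and z of ring_b in the frame of seat_taken between -0.003 and 0.003 m and angle between rack's own z axis and vertical below 0.08 rad and contact force between the fingers and ring_a below 0.05 N and contact force between the fingers and ring_b below 0.05 N and value of joint cleaner_lid between 0.942 and 1.152 rad and velocity of joint cleaner_lid between -0.05 and 0.05 rad/s and contact force between the fingers and cleaner_lid above 0.3 N and distance between the grasp point and lid_handle below 0.07 m and contact force between cleaner_lid and rack below 0.05 N and contact force between cleaner_lid and clip below 0.05 N and contact force between cleaner_lid and bottle below 0.05 N and contact force between cleaner_lid and flask below 0.05 N and contact force between cleaner_lid and jar below 0.05 N and contact force between cleaner_lid and vial_1 below 0.05 N and contact force between cleaner_lid and vial_2 below 0.05 N); the arm keeps its last pose, push and grip.
It fails at once if a bystander (joint clip, bottle, flask, jar or vial) is moved by more than 2 cm (distance of any of clip, bottle, flask, jar, vial_1, vial_2 from where it was at the start of the episode above 0.02 m).
It also fails if it takes over 58 s, if anything falls off the work surface, if the arm or the gripper's body presses on something with over 40 N, if the wrist force passes 120 N, or if a joint passes its speed limit or range.

## Robot

A 6-joint arm with a two-finger parallel gripper is mounted at the origin on a cart in front of the work surface, level with it; the furniture and walls round the work are solid. World frame = base frame: x ahead of the robot, y to its left, z up, the work surface at z = 0. Lengths are in m, angles in degrees, forces in N, time in s.
With the tool pointing down it reaches from about 0.25 to 0.725 m from the base axis. Payload 9.7 kg.
Tool frame: the origin (TCP) lies between the finger pads, 19 mm behind the fingertips; this is the grasp point; z points along the fingers, y is the line along which they close (so a half turn about z gives the same grasp; the last joint's range is limited). The gripper opens to 85 mm and grips with 20 to 120 N. Pads are 22 mm wide; open, the fingers measure 114 mm over their backs; the gripper's body (76 mm by 85 mm) begins 54 mm behind the grasp point. The pads swing forward as they close: fully open they stand 13 mm farther back than shut.
Start: joints at [66.578, 4.979, 10.078, 95.1, 0, 90], TCP at [0.219, 0.505, 0.25] pointing down, gripper open.
Joint ranges: [-179.16, 179.16], [-48.56, 103.87], [-65.8, 70.77], [-126.05, 130.52], [-82.76, 87.17], [-180, 180]. Speed limits (degrees/s): [127.2, 127.2, 147.25, 180, 180, 180].

## Interface

Orientations are given as [roll, pitch, yaw] about the fixed x, y, z axes, in that order (R = Rz(yaw) Ry(pitch) Rx(roll)).
In Python, from workcell import bot gives the robot as it stands.
- The arm moves only by the tool step_arm, never from a script. Its argument "targets" is a list of rows, each a list of 3 entries, a list of its own where there are three numbers: the opening, from 0 (shut) to 1 (fully open), then the shift along the world's x, y, z in mm, then the turn, a rotation vector about the world's x, y, z in rad. In form: [[grip, [tx, ty, tz], [wx, wy, wz]], ...]. A call has 1 to 8 rows; each row is the pose to reach, as a shift and turn from the pose commanded when the call began; what a row does not reach only later rows make up. A row lasts 1/10 s, in which the tool goes at most 50 mm and 8.59 degrees, less where a joint would pass 70% of its speed; a pose out of reach is approached as far as the arm can. A call with a gripper value outside its range is refused whole. The fingers move at their own pace and stop on an object; "force" is the grip in N (left out, the last holds). Time passes only in rows, so rows that repeat a pose let the fingers close. It gives the time, the measured TCP pose, the force, the opening and the grip force at its end, in the units of the state.
- bot.get_obs(): the state, without advancing time (a new reading comes with each control period).
- bot.camera(name): name is "scene" or "top"; returns (picture, depth): 400x640x3 uint8, red, green, blue; 400x640 float32, m along the optical axis (not along the pixel's ray), 0 where there is no reading.
- bot.camera_params(name): a dict with "K" (3x3 intrinsics, pixels), "k1" (the pictures are not rectified: a ray, as slopes to the right and down, at radius r is drawn at 1 + k1 r^2 times it, then the intrinsics apply), "R" (3x3) and "t" (3): a world point X has camera coordinates R X + t. Camera axes: x right, y down, z forward; pixel columns grow to the right and rows downward; lengths in m; the calibration is good to about 2 mm. A picture is of the moment at which its call begins. camera_params takes no time and is no camera call.
- bot.job_done(): hands the job in; it is judged then, once.
The state is a dict: "time": time; "q": joint angles; "qd": joint speeds; "joint_efforts": joint torques, N m; "ee_pos": TCP position; "tcp_rot": TCP orientation; "wrist_force": force on the tool from outside, world axes, zero at the start; "torque": the same for the moment, N m; "opening": finger opening in m; "grasp_force": force on a finger pad.
Only numpy, scipy, OpenCV 4.12 (cv2) and the standard library are available. Lean on these libraries where they do the work, as an engineer would, in place of code of your own. Each camera call takes 0.05 s, during which the arm holds its last target. There are 200 camera calls.

## Working session

There is one attempt and no reset: what is moved stays moved. The work goes in short steps, Python scripts to look and compute and a tool call to move; the robot and the scene stay as the last step left them, time stands still between calls to the robot, and variables do not carry over. Pictures are saved under pics/ and viewed, at most 10 in all, crops included, and the job is handed in when it is done.

Besides the shell and the picture viewer there is one more tool, called after "Call:" as name(argument=value, ...), one argument or row to a line, values as JSON. step_arm: Moves the arm, as the interface text tells. Its arguments: {"type":"object","properties":{"targets":{"type":"array","items":{"type":"array"}},"force":{"type":"number"}},"required":["targets"]}

```bash
mkdir -p pics; cat > h.py <<'E'
import numpy as np,cv2
from workcell import bot
def cap(n):
    im,d=bot.camera(n); np.savez(f'/tmp/{n}.npz',im=im,d=d); return im,d
def load(n):
    z=np.load(f'/tmp/{n}.npz'); return z['im'],z['d']
def slopes(P,uv):
    K=np.array(P['K']);uv=np.atleast_2d(uv).astype(float)
    return cv2.undistortPoints(uv[:,None],K,np.array([P['k1'],0,0,0.]))[:,0]
def pts(n,uv,d):   # depth-> world
    P=bot.camera_params(n);uv=np.atleast_2d(uv);s=slopes(P,uv)
    z=d[uv[:,1].astype(int),uv[:,0].astype(int)][:,None]
    c=np.c_[s*z,z]; return (c-np.array(P['t']))@np.array(P['R'])
def plane(n,uv,h):
    P=bot.camera_params(n);R=np.array(P['R']);t=np.array(P['t']);s=slopes(P,uv)
    r=np.c_[s,np.ones(len(s))]@R;o=-R.T@t
    return o+r*((h-o[2])/r[:,2])[:,None]
def proj(n,X):
    P=bot.camera_params(n);R=np.array(P['R'])
    return cv2.projectPoints(np.atleast_2d(X).astype(float),cv2.Rodrigues(R)[0],np.array(P['t'],float),np.array(P['K']),np.array([P['k1'],0,0,0.]))[0][:,0]
E
python3 - <<'E'
from h import *
for n in('scene','top'):
    im,d=cap(n); cv2.imwrite(f'pics/{n}0.png',im[:,:,::-1])
    P=bot.camera_params(n); print(n,P['K'],P['k1'],-np.array(P['R']).T@P['t'])
print(bot.get_obs())
E
```

```text
scene [[420.1932531    0.         318.54319321]
 [  0.         420.1932531  197.79367171]
 [  0.           0.           1.        ]] 0.0056986852640557445 [-0.15023466  1.08659147  0.92560711]
top [[450.55941627   0.         321.94392242]
 [  0.         450.55941627 196.78598126]
 [  0.           0.           1.        ]] -0.05519840266643654 [0.38020895 0.07360237 1.74040903]
{'time': 0.1, 'q': array([ 6.65805652e+01,  5.00825133e+00,  1.00388772e+01,  9.51009887e+01,
       -4.68158038e-04,  8.99990369e+01]), 'qd': array([-0.05127889, -0.07977972,  0.21302265, -0.05682286, -0.08356489,
       -0.07499332]), 'joint_efforts': array([-2.07289063e-04, -5.21560872e+01,  4.65653229e+01,  1.59549754e-02,
        1.61492034e-05, -9.93381633e-06]), 'ee_pos': array([0.2185275 , 0.5045122 , 0.24935001]), 'tcp_rot': array([-1.79929637e+02,  4.66974936e-04,  1.56581529e+02]), 'wrist_force': array([-0.19638592, -0.66851219, -0.32335072]), 'torque': array([-0.05475204, -0.03433697,  0.03886358]), 'grasp_force': 0.0, 'opening': 0.08539420103824112}
```

View pics/scene0.png

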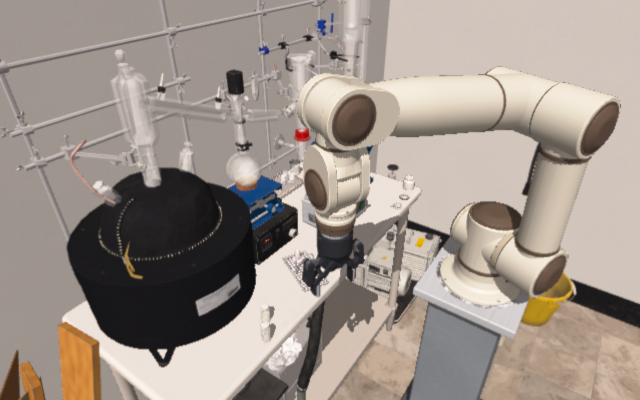

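View pics/top0.png

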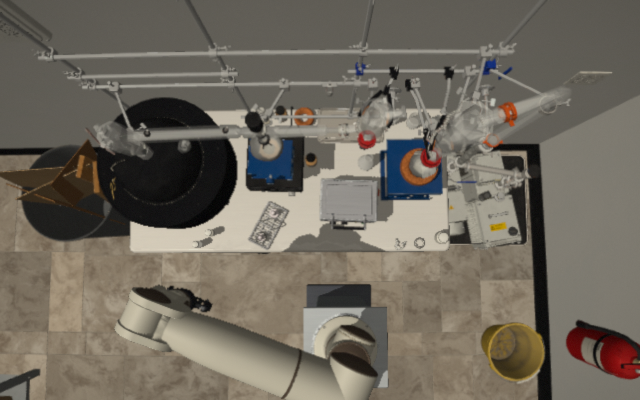

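The top view shows the rack at about (268,225), the cleaner at (349,200) with its handle at (349,224), ring_a at about (419,243), the clip at (400,243) and the jar at (441,237). I'll enlarge those areas.

```bash
python3 - <<'E'
from h import *
im,d=load('top')
a=cv2.resize(im[195:255,235:300],None,fx=6,fy=6,interpolation=cv2.INTER_CUBIC)
b=cv2.resize(im[195:255,385:453],None,fx=6,fy=6,interpolation=cv2.INTER_CUBIC)
cv2.imwrite('pics/crop1.png',np.hstack([a,b])[:,:,::-1])
im2,d2=load('scene')
c=cv2.resize(im2[165:300,280:420],None,fx=4,fy=4,interpolation=cv2.INTER_CUBIC)
cv2.imwrite('pics/crop2.png',c[:,:,::-1])
for n,uv in [('ring',(419,243)),('jar',(441,237)),('clip',(400,243)),('handle',(349,228)),('lidc',(349,200))]:
    print(n,pts('top',[uv],d).round(3),plane('top',[uv],0.008).round(3))
# lid corners by depth mask
ys,xs=np.mgrid[165:250,300:400];uv=np.c_[xs.ravel(),ys.ravel()]
p=pts('top',uv,d);m=(abs(p[:,2]-.114)<.015)
print(m.sum(),cv2.minAreaRect(p[m][:,:2].astype(np.float32)),np.percentile(p[m],[1,50,99],axis=0).round(3))
m=(abs(p[:,2]-.14)<.012);print(m.sum(),p[m].round(3)[:60])
E
```

```text
ring [[ 0.391 -0.288  0.004]] [[ 0.391 -0.287  0.008]]
jar [[ 0.413 -0.362  0.048]] [[ 0.413 -0.372  0.008]]
clip [[ 0.392 -0.215  0.001]] [[ 0.392 -0.214  0.008]]
handle [[ 0.445 -0.012  0.147]] [[ 0.45  -0.019  0.008]]
lidc [[ 0.547 -0.014  0.12 ]] [[ 0.558 -0.021  0.008]]
2402 ((0.5521525144577026, -0.0031945109367370605), (0.3755917549133301, 0.1811436414718628), 78.37560272216797) [[ 0.475 -0.114  0.102]
 [ 0.551 -0.009  0.116]
 [ 0.634  0.162  0.127]]
135 [[ 0.593 -0.043  0.13 ]
 [ 0.586 -0.04   0.128]
 [ 0.554  0.04   0.129]
 [ 0.546  0.047  0.128]
 [ 0.517 -0.049  0.132]
 [ 0.51   0.065  0.13 ]
 [ 0.502 -0.089  0.129]
 [ 0.481  0.033  0.13 ]
 [ 0.471  0.051  0.129]
 [ 0.471  0.048  0.13 ]
 [ 0.467  0.051  0.137]
 [ 0.467  0.048  0.133]
 [ 0.467 -0.063  0.129]
 [ 0.464  0.051  0.131]
 [ 0.463  0.048  0.141]
 [ 0.463 -0.063  0.136]
 [ 0.46   0.051  0.137]
 [ 0.46   0.048  0.14 ]
 [ 0.459 -0.063  0.128]
 [ 0.459 -0.066  0.141]
 [ 0.459 -0.07   0.132]
 [ 0.456  0.051  0.137]
 [ 0.456  0.048  0.138]
 [ 0.455 -0.062  0.137]
 [ 0.456 -0.066  0.135]
 [ 0.456 -0.07   0.135]
 [ 0.452  0.052  0.149]
 [ 0.453  0.048  0.137]
 [ 0.452  0.045  0.149]
 [ 0.452  0.041  0.15 ]
 [ 0.452  0.038  0.147]
 [ 0.452  0.034  0.15 ]
 [ 0.452  0.03   0.146]
 [ 0.452  0.023  0.145]
 [ 0.452  0.02   0.149]
 [ 0.452  0.016  0.141]
 [ 0.452  0.013  0.146]
 [ 0.452  0.009  0.151]
 [ 0.452  0.006  0.146]
 [ 0.452  0.002  0.145]
 [ 0.452 -0.001  0.149]
 [ 0.452 -0.005  0.148]
 [ 0.452 -0.009  0.144]
 [ 0.452 -0.012  0.144]
 [ 0.452 -0.016  0.14 ]
 [ 0.452 -0.019  0.141]
 [ 0.452 -0.023  0.147]
 [ 0.452 -0.027  0.134]
 [ 0.452 -0.03   0.143]
 [ 0.452 -0.033  0.146]
 [ 0.452 -0.037  0.145]
 [ 0.452 -0.062  0.141]
 [ 0.452 -0.065  0.145]
 [ 0.451 -0.068  0.152]
 [ 0.449  0.052  0.144]
 [ 0.449  0.048  0.137]
 [ 0.448  0.045  0.15 ]
 [ 0.449  0.041  0.145]
 [ 0.449  0.037  0.143]
 [ 0.449  0.034  0.148]]
```

View pics/crop1.png

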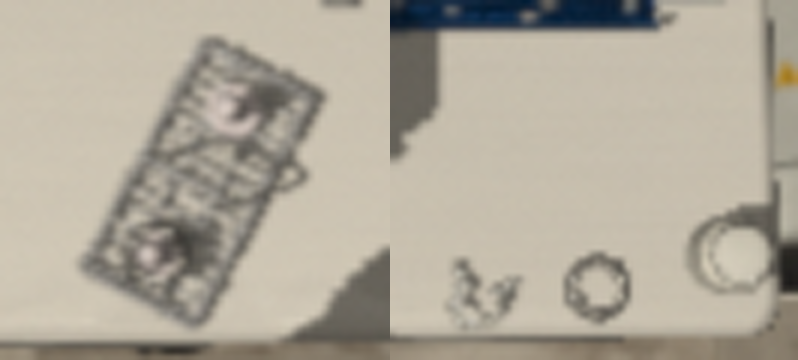

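View pics/crop2.png

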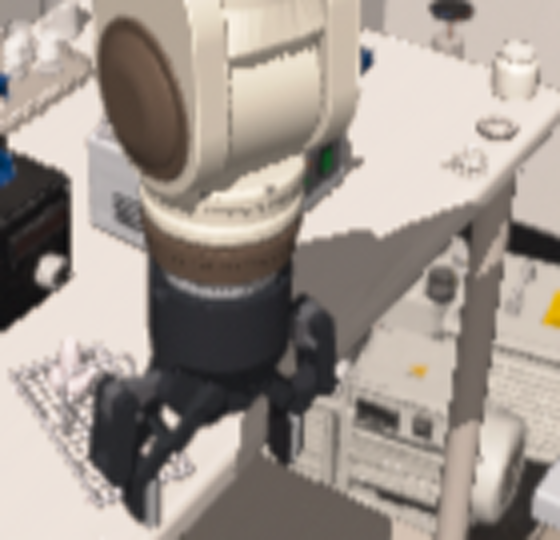

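The crops show ring_a at top px (419.7,242.8). The rack's corners are near (270,202), (289,211), (267,249) and (249,239), and its posts are near (274,212) and (262,236). The clip and jar are about 75 mm either side of the ring. Next I'll take precise values.

```bash
python3 - <<'E'
from h import *
im,d=load('top');g=cv2.cvtColor(im,cv2.COLOR_RGB2GRAY)
def blob(n,im,x0,y0,x1,y1,h,thr=28):
    g=cv2.cvtColor(im,cv2.COLOR_RGB2GRAY)[y0:y1,x0:x1]
    g=cv2.resize(g,None,fx=8,fy=8,interpolation=cv2.INTER_CUBIC)
    m=(g<np.median(g)-thr).astype(np.uint8)
    c=max(cv2.findContours(m,0,2)[0],key=cv2.contourArea)[:,0].astype(float)
    uv=(c+.5)/8-.5+[x0,y0]
    w=plane(n,uv,h)[:,:2].astype(np.float32); return w
w=blob('top',im,410,233,430,250,.005);print('ring top',cv2.fitEllipse(w),cv2.minEnclosingCircle(w))
s,_=load('scene')
w=blob('scene',s,394,188,414,204,.005);print('ring scene',cv2.fitEllipse(w),cv2.minEnclosingCircle(w))
w=blob('top',im,244,196,296,252,.009,18);r=cv2.minAreaRect(w);print('rack',r,cv2.boxPoints(r).round(3))
# point-depth of high pixels in the rack: post tops, bail
ys,xs=np.mgrid[198:250,247:292];uv=np.c_[xs.ravel(),ys.ravel()];p=pts('top',uv,d)
for lo,hi in((.012,.024),(.024,.04),(.04,.058),(.058,.08)):
    m=(p[:,2]>lo)&(p[:,2]<hi);print(lo,m.sum());print(np.c_[uv[m],(p[m]*1000).round()].astype(int).tolist()[:40])
# handle dark mask
g2=g[212:232,325:375];print(g2[6:18:1,::6])
print(g[205:248:1,270:284:1][:16]); print(g[228:246,252:276])
E
```

```text
ring top ((0.3932420015335083, -0.288483589887619), (0.04356822744011879, 0.04594702646136284), 47.52042007446289) ((0.3935263752937317, -0.28859448432922363), 0.024184493348002434)
ring scene ((0.3933100998401642, -0.2869085371494293), (0.043924134224653244, 0.047052860260009766), 17.78866195678711) ((0.3937110900878906, -0.2867072522640228), 0.024831881746649742)
rack ((0.4620857536792755, 0.2847501039505005), (0.10743770003318787, 0.17935027182102203), 62.41876983642578) [[0.358 0.279]
 [0.517 0.196]
 [0.566 0.291]
 [0.407 0.374]]
0.012 182
[[269, 202, 552, 288, 18], [271, 202, 552, 280, 14], [266, 203, 548, 299, 16], [268, 203, 548, 292, 12], [270, 204, 544, 284, 15], [266, 205, 540, 300, 14], [269, 205, 540, 288, 14], [276, 205, 540, 261, 12], [257, 206, 537, 334, 15], [270, 206, 537, 284, 13], [278, 206, 536, 253, 14], [264, 207, 533, 308, 12], [265, 207, 532, 303, 18], [274, 207, 532, 268, 17], [278, 207, 533, 253, 12], [266, 208, 529, 300, 13], [267, 209, 525, 296, 12], [271, 209, 524, 280, 20], [273, 209, 525, 273, 12], [275, 209, 524, 264, 19], [282, 209, 524, 237, 19], [28
[... 5444 characters left out ...]
21 131 117 100 102 117 143 141 129 151 162 141 104  86  92 100 126
  133 131 126 117 161 194]
 [120 128 128 127 102 119 134 120 129 153 166 146 119  95 101 104 111 148
  160 139 122 146 185 196]
 [136 124 120 119  93  96 123 152 164 174 156 105 102 140 164 156 148 142
  142 129 112 156 190 195]
 [165 152 128 108 107 108 126 141 127 134 122  98 113 156 188 184 175 152
  129 116 112 158 189 195]
 [193 182 165 147 129 113 118 122 136 148 114 101 141 165 174 169 157 154
  126 115 146 181 194 196]
 [199 196 192 180 165 149 129 117 126 134 119 109 148 173 167 156 148 140
  113 145 181 193 196 197]
 [199 198 197 194 189 179 165 149 129 115 112 107 119 134 156 166 149 126
  112 160 192 197 196 196]]
```

Call:
step_arm(
  targets=[
    [1,[0,0,100],[0,0,0]],
    [1,[50,-50,100],[0,0,0]],
  ],
)

```text
time: 0.3
ee_pos: [0.2456, 0.4768, 0.3291]
tcp_rot: [-179.9, -0.1, 156.8]
wrist_force: [1.8, 1.4, 0.6]
opening: 0.0854
grasp_force: 0.0
```

ring_a is at (0.3932, -0.2877), and the two views agree within 2 mm. The near post at (0.418, 0.316) carries ring_b, because the points around it are 26–30 mm high. The empty post is at about (0.511, 0.271), and the spacing of 104 mm matches. I'm moving above ring_a now.

Call:
step_arm(
  targets=[
    [1,[147,-765,-50],[0,0,-1.16]],
    [1,[147,-765,-50],[0,0,-1.16]],
    [1,[147,-765,-50],[0,0,-1.16]],
    [1,[147,-765,-50],[0,0,-1.16]],
    [1,[147,-765,-50],[0,0,-1.16]],
    [1,[147,-765,-50],[0,0,-1.16]],
    [1,[147,-765,-50],[0,0,-1.16]],
    [1,[147,-765,-50],[0,0,-1.16]],
  ],
)

```text
time: 1.1
ee_pos: [0.3225, 0.082, 0.303]
tcp_rot: [180.0, -0.0, 89.8]
wrist_force: [1.1, 0.2, 0.2]
opening: 0.0852
grasp_force: 0.0
```

Call:
step_arm(
  targets=[
    [1,[65,-340,-80],[0,0,0]],
    [1,[65,-340,-80],[0,0,0]],
    [1,[65,-340,-80],[0,0,0]],
    [1,[65,-340,-80],[0,0,0]],
    [1,[65,-340,-80],[0,0,0]],
    [1,[65,-340,-80],[0,0,0]],
    [1,[65,-340,-80],[0,0,0]],
    [0.9,[65,-340,-80],[0,0,0]],
  ],
)

```text
time: 1.9
ee_pos: [0.3874, -0.2599, 0.2204]
tcp_rot: [-179.8, -0.1, 89.9]
wrist_force: [-0.9, 1.4, -0.2]
opening: 0.077
grasp_force: 0.0
```

```bash
python3 - <<'E'
from h import *
o=bot.get_obs();print(o['time'],o['ee_pos'],o['tcp_rot'],o['q'],o['qd'].round(1))
im,d=cap('scene');a=cv2.resize(im[225:300,275:345],None,fx=6,fy=6,interpolation=cv2.INTER_CUBIC)
b=cv2.resize(im[150:225,360:430],None,fx=6,fy=6,interpolation=cv2.INTER_CUBIC)
cv2.imwrite('pics/c3.png',np.hstack([a,b])[:,:,::-1]);cap('top')
print(proj('scene',[[.511,.271,.018],[.511,.271,.0515],[.418,.316,.0515]]))
E
```

```text
1.9 [ 0.38736072 -0.25993936  0.22040731] [-1.79819254e+02 -7.33480376e-02  8.98811859e+01] [-3.38412269e+01 -6.75293964e+00 -4.79330763e+00  9.21506857e+01
 -3.93385731e-02  5.62775370e+01] [-0.9  1.4  2.1  1.7  1.  -0.6]
[[296.8257805  258.16368621]
 [296.5080022  250.2235472 ]
 [311.74716903 269.3558419 ]]
```

View pics/c3.png

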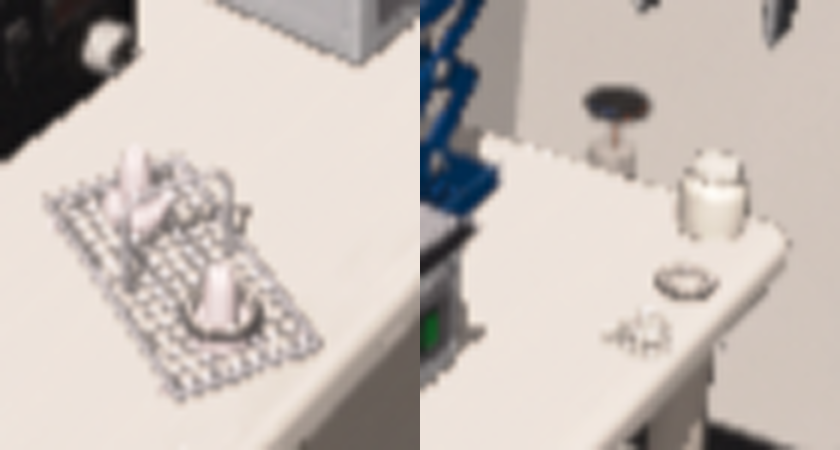

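The picture confirms the rack: ring_b is round the near post (crop 217,300), and the far post (crop 133,148) is bare. My post positions project within 1 px of both. Descending.

Call:
step_arm(
  targets=[
    [0.8,[6,-28,-40],[0,0,0]],
    [0.8,[6,-28,-80],[0,0,0]],
    [0.8,[6,-28,-120],[0,0,0]],
    [0.8,[6,-28,-150],[0,0,0]],
    [0.8,[6,-28,-170],[0,0,0]],
    [0.8,[6,-28,-175],[0,0,0]],
    [0.8,[6,-28,-175],[0,0,0]],
    [0.8,[6,-28,-175],[0,0,0]],
  ],
)

```text
time: 2.8
ee_pos: [0.3946, -0.2841, 0.0499]
tcp_rot: [179.9, 0.1, 90.2]
wrist_force: [0.6, 0.2, -1.0]
opening: 0.0683
grasp_force: 0.0
```

```bash
python3 - <<'E'
from h import *
o=bot.get_obs();print(o['time'],o['ee_pos'],o['tcp_rot'],o['opening'])
# triangulate the far post top from both views
A=[];b=[]
for n,uv in(('top',(272.6,211.7)),('scene',(297.2,249.9))):
    P=bot.camera_params(n);R=np.array(P['R']);t=np.array(P['t']);s=slopes(P,[uv])[0]
    for k in(0,1): A.append(R[k]-s[k]*R[2]);b.append(s[k]*t[2]-t[k])
print(np.linalg.lstsq(np.array(A),np.array(b),rcond=None)[0])
for n,uv in(('top',(272.6,211.7)),('scene',(297.2,249.9)),('top',(260.2,236.5)),('scene',(311.2,269.2))):print(n,plane(n,[uv],.0515))
im,d=load('scene')
ys,xs=np.mgrid[240:285,280:330];uv=np.c_[xs.ravel(),ys.ravel()];p=pts('scene',uv,d)
for c in((.511,.271),(.418,.316)):
    for lo,hi in((.02,.032),(.032,.045),(.045,.06)):
        m=(p[:,2]>lo)&(p[:,2]<hi)&(np.hypot(*(p[:,:2]-c).T)<.025);print(c,lo,m.sum(),p[m].mean(0).round(4))
E
```

```text
2.8 [ 0.39460751 -0.28412219  0.04990813] [1.79899152e+02 6.85543813e-02 9.01582975e+01] 0.06829713269767301
[0.51070806 0.26913096 0.05184916]
top [[0.51147625 0.26965264 0.0515    ]]
scene [[0.5101538  0.26844286 0.0515    ]]
top [[0.4186359  0.31563205 0.0515    ]]
scene [[0.41977136 0.31638951 0.0515    ]]
(0.511, 0.271) 0.02 25 [0.5078 0.2727 0.0233]
(0.511, 0.271) 0.032 11 [0.506  0.2755 0.0386]
(0.511, 0.271) 0.045 21 [0.5079 0.2726 0.0497]
(0.418, 0.316) 0.02 72 [0.4153 0.3237 0.0257]
(0.418, 0.316) 0.032 24 [0.415  0.3228 0.0383]
(0.418, 0.316) 0.045 19 [0.4165 0.3209 0.0502]
```

Call:
step_arm(
  targets=[
    [0.7,[-1,-4,-15],[0,0,0]],
    [0.65,[-1,-4,-24],[0,0,0]],
    [0.65,[-1,-4,-28],[0,0,0]],
    [0.65,[-1,-4,-28],[0,0,0]],
    [0.65,[-1,-4,-28],[0,0,0]],
    [0.65,[-1,-4,-28],[0,0,0]],
  ],
)

```text
time: 3.4
ee_pos: [0.3931, -0.2884, 0.0208]
tcp_rot: [180.0, 0.0, 90.1]
wrist_force: [0.6, -0.2, -0.9]
opening: 0.0553
grasp_force: 0.0
```

Call:
step_arm(
  targets=[
    [0.4,[0,0,0],[0,0,0]],
    [0.4,[0,0,0],[0,0,0]],
    [0.4,[0,0,0],[0,0,0]],
    [0.4,[0,0,0],[0,0,0]],
    [0.4,[0,0,0],[0,0,0]],
    [0.4,[0,0,0],[0,0,0]],
  ],
  force=25,
)

```text
time: 4.0
ee_pos: [0.3931, -0.2883, 0.021]
tcp_rot: [180.0, 0.0, 90.1]
wrist_force: [-1.0, 1.5, 5.0]
opening: 0.0388
grasp_force: 24.5
```

Call:
step_arm(
  targets=[
    [0.4,[0,0,20],[0,0,0]],
    [0.4,[0,0,60],[0,0,0]],
    [0.4,[0,0,110],[0,0,0]],
    [0.4,[0,0,160],[0,0,0]],
    [0.4,[5,10,200],[0,0,0.1]],
    [0.4,[15,50,215],[0,0,0.2]],
    [0.4,[25,90,220],[0,0,0.3]],
    [0.4,[35,130,220],[0,0,0.4]],
  ],
)

```text
time: 4.8
ee_pos: [0.4283, -0.1572, 0.2417]
tcp_rot: [179.9, 0.1, 113.2]
wrist_force: [0.3, 0.2, -0.4]
opening: 0.0383
grasp_force: 25.2
```

Call:
step_arm(
  targets=[
    [0.4,[9,40,0],[0,0,0.1]],
    [0.4,[18,85,0],[0,0,0.2]],
    [0.4,[27,130,0],[0,0,0.3]],
    [0.4,[37,175,0],[0,0,0.4]],
    [0.4,[47,220,0],[0,0,0.5]],
    [0.4,[57,265,0],[0,0,0.6]],
    [0.4,[66,310,0],[0,0,0.7]],
    [0.4,[72,340,0],[0,0,0.7]],
  ],
)

```text
time: 5.6
ee_pos: [0.4999, 0.1846, 0.2401]
tcp_rot: [180.0, -0.0, 153.4]
wrist_force: [-0.4, -0.8, -0.8]
opening: 0.0383
grasp_force: 25.2
```

Call:
step_arm(
  targets=[
    [0.4,[9,30,0],[0,0,0]],
    [0.4,[11,60,0],[0,0,0]],
    [0.4,[11,80,-20],[0,0,0]],
    [0.4,[11,87,-40],[0,0,0]],
    [0.4,[11,87,-60],[0,0,0]],
    [0.4,[11,87,-80],[0,0,0]],
    [0.4,[11,87,-80],[0,0,0]],
    [0.4,[11,87,-80],[0,0,0]],
  ],
)

```text
time: 6.4
ee_pos: [0.5107, 0.2687, 0.1607]
tcp_rot: [-180.0, -0.0, 153.1]
wrist_force: [-0.1, -0.1, 1.1]
opening: 0.0385
grasp_force: 25.3
```

```bash
python3 - <<'E'
from h import *
o=bot.get_obs();print(o['time'],o['ee_pos'],o['tcp_rot'],o['opening'],o['qd'].round(1),o['q'].round(1))
im,d=cap('scene');a=cv2.resize(im[170:290,250:350],None,fx=5,fy=5,interpolation=cv2.INTER_CUBIC)
cv2.imwrite('pics/c4.png',a[:,:,::-1])
E
```

```text
6.4 [0.51073044 0.26874098 0.16067267] [-1.79987837e+02 -9.74087201e-03  1.53138377e+02] 0.03851964855888366 [-0.1 -0.6  1.5  0.2 -0.   0.1] [27.8  7.8  3.3 85.5  0.  54.6]
```

View pics/c4.png

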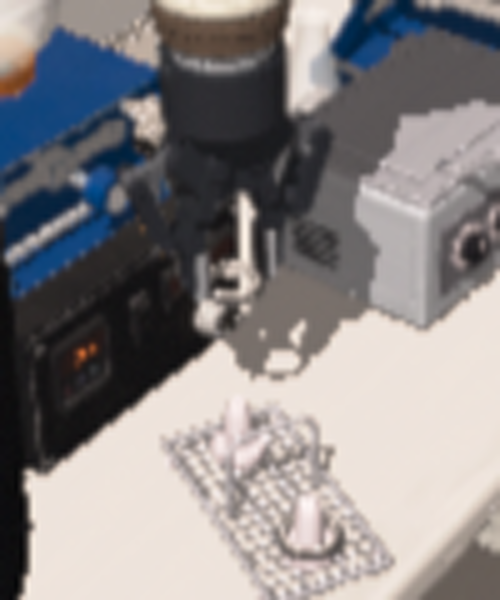

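The picture shows the ring in the fingers directly above the bare post (post top at crop (236,405)). I'll check clearance to the black instrument behind, then lower.

```bash
python3 - <<'E'
from h import *
im,d=load('top');ys,xs=np.mgrid[150:215,240:320];uv=np.c_[xs.ravel(),ys.ravel()];p=pts('top',uv,d)
m=(p[:,2]>.08)&(p[:,1]>.16)&(p[:,1]<.38)&(d[uv[:,1],uv[:,0]]>0);q=p[m];print(q[np.argsort(q[:,0])[:5]].round(3))
E
```

```text
[[0.585 0.176 0.086]
 [0.585 0.179 0.084]
 [0.585 0.172 0.083]
 [0.586 0.194 0.083]
 [0.586 0.206 0.083]]
```

Call:
step_arm(
  targets=[
    [0.4,[0,0,-20],[0,0,0]],
    [0.4,[0,0,-40],[0,0,0]],
    [0.4,[0,0,-60],[0,0,0]],
    [0.4,[0,0,-70],[0,0,0]],
    [0.4,[0,0,-78],[0,0,0]],
    [0.4,[0,0,-84],[0,0,0]],
    [0.4,[0,0,-84],[0,0,0]],
  ],
)

```text
time: 7.15
ee_pos: [0.5109, 0.2688, 0.0762]
tcp_rot: [-180.0, -0.0, 153.1]
wrist_force: [0.7, 0.5, -0.6]
opening: 0.0383
grasp_force: 25.3
```

Call:
step_arm(
  targets=[
    [0.4,[0,0,-6],[0,0,0]],
    [0.4,[0,0,-12],[0,0,0]],
    [0.4,[0,0,-18],[0,0,0]],
    [0.4,[0,0,-24],[0,0,0]],
    [0.4,[0,0,-30],[0,0,0]],
    [0.4,[0,0,-34],[0,0,0]],
    [0.4,[0,0,-36],[0,0,0]],
    [0.4,[0,0,-36],[0,0,0]],
  ],
)

```text
time: 7.95
ee_pos: [0.5107, 0.2687, 0.0399]
tcp_rot: [-180.0, -0.0, 153.1]
wrist_force: [-0.6, -0.2, 0.1]
opening: 0.0382
grasp_force: 25.3
```

Call:
step_arm(
  targets=[
    [0.45,[0,0,0],[0,0,0]],
    [0.5,[0,0,0],[0,0,0]],
    [0.6,[0,0,0],[0,0,0]],
    [0.65,[0,0,0],[0,0,0]],
    [0.65,[0,0,0],[0,0,0]],
    [0.65,[0,0,0],[0,0,0]],
  ],
)

```text
time: 8.55
ee_pos: [0.5109, 0.2688, 0.0403]
tcp_rot: [180.0, 0.0, 153.1]
wrist_force: [-0.9, -0.5, 0.2]
opening: 0.0553
grasp_force: 0.0
```

Call:
step_arm(
  targets=[
    [0.65,[0,0,5],[0,0,0]],
    [0.65,[0,0,20],[0,0,0]],
    [0.65,[0,0,50],[0,0,0]],
    [0.65,[0,0,90],[0,0,0]],
    [0.65,[0,0,130],[0,0,0]],
    [0.65,[0,0,170],[0,0,0]],
    [0.65,[0,-40,200],[0,0,-0.15]],
    [0.65,[0,-80,210],[0,0,-0.3]],
  ],
)

```text
time: 9.35
ee_pos: [0.5112, 0.1888, 0.2553]
tcp_rot: [179.7, 0.1, 135.7]
wrist_force: [1.6, -0.3, 0.0]
opening: 0.0555
grasp_force: 0.0
```

```bash
python3 - <<'E'
from h import *
o=bot.get_obs();print(o['time'],o['ee_pos'],o['tcp_rot'],o['opening'])
im,d=cap('scene');a=cv2.resize(im[230:290,270:340],None,fx=8,fy=8,interpolation=cv2.INTER_CUBIC)
cv2.imwrite('pics/c5.png',a[:,:,::-1]);im,_=cap('top')
E
```

```text
9.35 [0.51122157 0.18878648 0.25525201] [1.79700246e+02 1.46029761e-01 1.35741657e+02] 0.055452682447810535
```

View pics/c5.png

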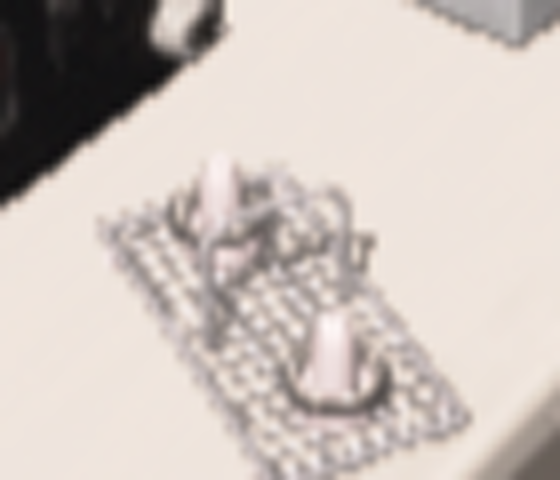

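The picture shows ring_a round the far post, with its left edge at crop (175,220) and its front at (230,245). I'll check by depth that it lies flat, and measure the handle as well.

```bash
python3 - <<'E'
from h import *
for n,(y0,y1,x0,x1) in(('scene',(235,290,270,335)),('top',(198,250,247,292))):
    im,d=load(n);g=cv2.cvtColor(im,cv2.COLOR_RGB2GRAY)
    ys,xs=np.mgrid[y0:y1,x0:x1];uv=np.c_[xs.ravel(),ys.ravel()];p=pts(n,uv,d)
    for c in((.5108,.269),(.419,.316)):
        q=p-np.r_[c,0];r=np.hypot(q[:,0],q[:,1]);m=(r>.012)&(r<.022)&(q[:,2]>.02)&(q[:,2]<.04)
        v=q[m];A=np.c_[v[:,:2],np.ones(m.sum())];co=np.linalg.lstsq(A,v[:,2],rcond=None)[0]
        print(n,c,m.sum(),'xy',v[:,:2].mean(0).round(4),'z med',np.median(v[:,2]).round(4),'slope',co.round(3))
im,d=load('top');g=cv2.cvtColor(im,cv2.COLOR_RGB2GRAY)
s=g[216:234,325:375];m=cv2.resize((s).astype(np.uint8),None,fx=6,fy=6,interpolation=cv2.INTER_CUBIC)<70
ys,xs=np.nonzero(m);uv=np.c_[xs,ys]/6+[325,216];print(cv2.minAreaRect(plane('top',uv,.141)[:,:2].astype(np.float32)))
im,d=load('scene')
cv2.imwrite('pics/c6.png',np.hstack([cv2.resize(load('top')[0][190:240,315:385],None,fx=5,fy=5),cv2.resize(im[170:220,300:370],None,fx=5,fy=5)])[:,:,::-1])
E
```

```text
scene (0.5108, 0.269) 44 xy [-0.0007  0.0049] z med 0.0255 slope [0.068 0.041 0.025]
scene (0.419, 0.316) 56 xy [-0.0033  0.007 ] z med 0.0258 slope [-0.01   0.022  0.026]
top (0.5108, 0.269) 0 xy [nan nan] z med nan slope [0. 0. 0.]
top (0.419, 0.316) 45 xy [-0.0011  0.0022] z med 0.024 slope [-0.002 -0.018  0.025]
((0.454472154378891, -0.009940620511770248), (0.10922871530056, 0.02774694934487343), 87.95219421386719)<stdin>:8: RuntimeWarning: Mean of empty slice.
  ret = um.true_divide(
  return _methods._mean(a, axis=axis, dtype=dtype,
  ret = ret.dtype.type(ret / rcount)
```

View pics/c6.png

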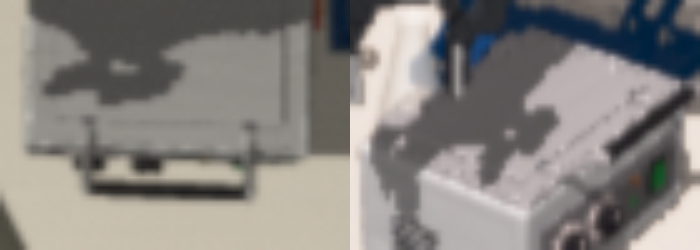

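ring_a's top is at 25.5 mm and flat, matching ring_b. The bar runs from top crop (88,188) to (248,192), which is px (332.6,227.6) to (364.6,228.4), so it is nearly parallel to y.

```bash
python3 - <<'E'
from h import *
print(plane('top',[(332.6,227.4),(364.6,228.2),(348.6,227.9)],.144).round(4))
print(plane('scene',[(352,200.4),(368,189),(360,194.5)],.141).round(4))
im,d=load('top');g=cv2.cvtColor(im,cv2.COLOR_RGB2GRAY)
for c in(338,343,348,353,358): print(c,g[222:233,c])
im,d=load('scene');g=cv2.cvtColor(im,cv2.COLOR_RGB2GRAY)
for c in(354,358,362,366): print(c,185,g[185:208,c])
o=bot.get_obs();print(o['ee_pos'],o['tcp_rot'])
E
```

```text
[[ 0.4474  0.046   0.144 ]
 [ 0.4438 -0.0672  0.144 ]
 [ 0.4452 -0.0106  0.144 ]]
[[ 0.4485  0.0368  0.141 ]
 [ 0.4403 -0.0595  0.141 ]
 [ 0.4452 -0.0115  0.141 ]]
338 [176 189 187 157  90  36  48 127 176 191 192]
343 [ 40  39  94 159 111  43  43 113 173 189 191]
348 [145 169 182 183 120  50  40  99 169 189 191]
353 [159 186 189 185 122  51  32  76 162 188 189]
358 [139 178 189 185 135  67  29  62 161 187 190]
354 185 [181 182 183 183 184 184 180 182 183 182 177 134  75  40  39  77 119 133
 118  94  84  79  69]
358 185 [180 180 157 158 188 170 172 185 135  67  37  42  77 118 125 111  91  81
  70  65  63  61  60]
362 185 [152 177 178 169 159 111  56  36  39  77 118 126 105  87  80  62  44  47
  56  59  60  63  64]
366 185 [ 43  91  81  51  36  43  88 123 142 138 141 147 149 146 133 114 104 108
 109 103 100 111 123]
[0.51134344 0.18579108 0.25456827] [1.79755578e+02 1.73119315e-01 1.35504599e+02]
```

The bar's middle is at (0.4455, -0.011, 0.141), and both views agree. The cleaner's yaw is about -1.6°, which puts the hinge at about (0.6205, -0.016, 0.111).

Call:
step_arm(
  targets=[
    [0.6,[-20,-35,0],[0,0,-0.14]],
    [0.6,[-40,-80,0],[0,0,-0.28]],
    [0.6,[-55,-120,0],[0,0,-0.42]],
    [0.6,[-66,-160,0],[0,0,-0.56]],
    [0.6,[-66,-190,-5],[0,0,-0.7]],
    [0.6,[-66,-197,-30],[0,0,-0.82]],
    [0.6,[-66,-197,-60],[0,0,-0.82]],
    [0.6,[-66,-197,-60],[0,0,-0.82]],
  ],
)

```text
time: 10.25
ee_pos: [0.4433, -0.0083, 0.1878]
tcp_rot: [-179.7, -0.0, 89.0]
wrist_force: [0.3, 0.7, 0.7]
opening: 0.0512
grasp_force: 0.0
```

Call:
step_arm(
  targets=[
    [0.6,[0,0,-15],[0,0,0]],
    [0.6,[0,0,-30],[0,0,0]],
    [0.6,[0,0,-42],[0,0,0]],
    [0.6,[0,0,-49],[0,0,0]],
    [0.6,[0,0,-49],[0,0,0]],
    [0.6,[0,0,-49],[0,0,0]],
  ],
)

```text
time: 10.85
ee_pos: [0.4449, -0.0081, 0.1417]
tcp_rot: [180.0, -0.0, 89.0]
wrist_force: [-0.1, 0.3, -0.9]
opening: 0.0515
grasp_force: 0.0
```

Call:
step_arm(
  targets=[
    [0.3,[0,0,0],[0,0,0]],
    [0.1,[0,0,0],[0,0,0]],
    [0.05,[0,0,0],[0,0,0]],
    [0.05,[0,0,0],[0,0,0]],
    [0.05,[0,0,0],[0,0,0]],
    [0.05,[0,0,0],[0,0,0]],
    [0.05,[0,0,0],[0,0,0]],
    [0.05,[0,0,0],[0,0,0]],
  ],
  force=40,
)

```text
time: 11.65
ee_pos: [0.4456, -0.0082, 0.1418]
tcp_rot: [179.9, 0.0, 89.0]
wrist_force: [6.2, -0.7, 2.3]
opening: 0.0104
grasp_force: 39.0
```

Call:
step_arm(
  targets=[
    [0.05,[1,0,7],[0,0,0]],
    [0.05,[3,0,15],[0,0,0]],
    [0.05,[5,0,22],[0,0,0]],
    [0.05,[8,0,30],[0,0,0]],
    [0.05,[11,0,37],[0,0,0]],
    [0.05,[14,0,44],[0,0,0]],
    [0.05,[17,0,51],[0,0,0]],
    [0.05,[21,-1,58],[0,0,0]],
  ],
)

```text
time: 12.45
ee_pos: [0.4655, -0.0091, 0.1992]
tcp_rot: [-179.9, -0.0, 89.0]
wrist_force: [-1.6, 0.5, -2.7]
opening: 0.0105
grasp_force: 39.1
```

```bash
python3 - <<'E'
from h import *
o=bot.get_obs();print(o['ee_pos'],o['wrist_force'],o['torque'])
im,d=cap('scene');cv2.imwrite('pics/c7.png',cv2.resize(im[140:230,290:410],None,fx=5,fy=5)[:,:,::-1])
E
```

```text
[ 0.465537   -0.00906552  0.19921566] [-1.56603775  0.53053086 -2.74088776] [ 0.37520198  0.39409903 -0.33556032]
```

View pics/c7.png

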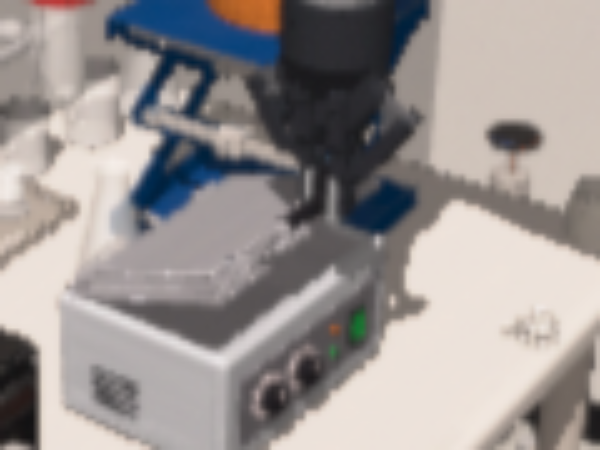

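The picture shows the lid opened about 20° with the bar between the fingers (crop 310,210). Continuing along the arc.

Call:
step_arm(
  targets=[
    [0.05,[4,0,7],[0,0,0]],
    [0.05,[8,0,13],[0,0,0]],
    [0.05,[13,0,20],[0,0,0]],
    [0.05,[18,0,26],[0,0,0]],
    [0.05,[23,-1,31],[0,0,0]],
    [0.05,[28,-1,37],[0,0,0]],
    [0.05,[34,-1,42],[0,0,0]],
    [0.05,[39,-1,48],[0,0,0]],
  ],
)

```text
time: 13.3
ee_pos: [0.5042, -0.0105, 0.2487]
tcp_rot: [-179.9, 0.1, 89.0]
wrist_force: [-3.1, -5.0, -1.6]
opening: 0.0108
grasp_force: 38.8
```

Call:
step_arm(
  targets=[
    [0.05,[6,0,5],[0,0,0]],
    [0.05,[12,0,10],[0,0,0]],
    [0.05,[19,0,14],[0,0,0]],
    [0.05,[25,-1,18],[0,0,0]],
    [0.05,[32,-1,22],[0,0,0]],
    [0.05,[39,-1,25],[0,0,0]],
    [0.05,[46,-1,28],[0,0,0]],
    [0.05,[53,-1,31],[0,0,0]],
  ],
)

```text
time: 14.1
ee_pos: [0.5578, -0.0124, 0.2803]
tcp_rot: [179.9, 0.1, 88.9]
wrist_force: [-6.2, -8.8, 6.7]
opening: 0.0107
grasp_force: 41.1
```

Call:
step_arm(
  targets=[
    [0.05,[0,0,0],[0,0,0]],
    [0.05,[0,0,0],[0,0,0]],
    [0.05,[0,0,0],[0,0,0]],
  ],
)

```text
time: 14.4
ee_pos: [0.5581, -0.0124, 0.28]
tcp_rot: [179.9, 0.1, 88.9]
wrist_force: [-3.6, -8.6, 6.1]
opening: 0.0103
grasp_force: 41.4
```

```bash
python3 - <<'E'
from h import *
o=bot.get_obs();e=o['ee_pos'];print(o['time'],e,o['wrist_force'],o['grasp_force'],o['opening'],o['qd'].round(2))
v=np.array([.6205-e[0],e[2]-.111]);print('r',np.hypot(*v),'theta',np.degrees(np.arctan2(v[1],v[0])-np.arctan2(30,175)))
im,d=cap('scene');top,_=cap('top')
# lid plane from depth
ys,xs=np.mgrid[150:225,290:380];uv=np.c_[xs.ravel(),ys.ravel()];p=pts('scene',uv,d)
m=(p[:,2]>.13)&(p[:,2]<.25)&(p[:,1]>-.10)&(p[:,1]<.09)&(p[:,0]>.53)&(p[:,0]<.64);q=p[m]
rng=np.random.default_rng(0);best=0
for _ in range(300):
    a=q[rng.choice(len(q),3,False)];n=np.cross(a[1]-a[0],a[2]-a[0]);n/=np.linalg.norm(n)+1e-12
    k=abs((q-a[0])@n)<.003
    if k.sum()>best:best=k.sum();K=k
c=q[K].mean(0);n=np.linalg.svd(q[K]-c)[2][2];print(best,len(q),c,n,'angle',np.degrees(np.arccos(abs(n[2]))))
cv2.imwrite('pics/c8.png',np.hstack([cv2.resize(im[120:290,260:430],(560,560)),cv2.resize(top[190:260,244:274],(240,560))])[:,:,::-1])
E
```

```text
14.4 [ 0.55808647 -0.01242466  0.28003331] [-3.61947542 -8.62412009  6.09588146] 41.423420906066895 0.010302150772676212 [ 0.12 -0.13 -0.12 -0.03 -0.05 -0.02]
r 0.180187981787083 theta 60.006357072370385
350 432 [0.57854735 0.00156659 0.18775155] [ 0.86128434 -0.03254877  0.50707974] angle 59.53049195728232
```

View pics/c8.png

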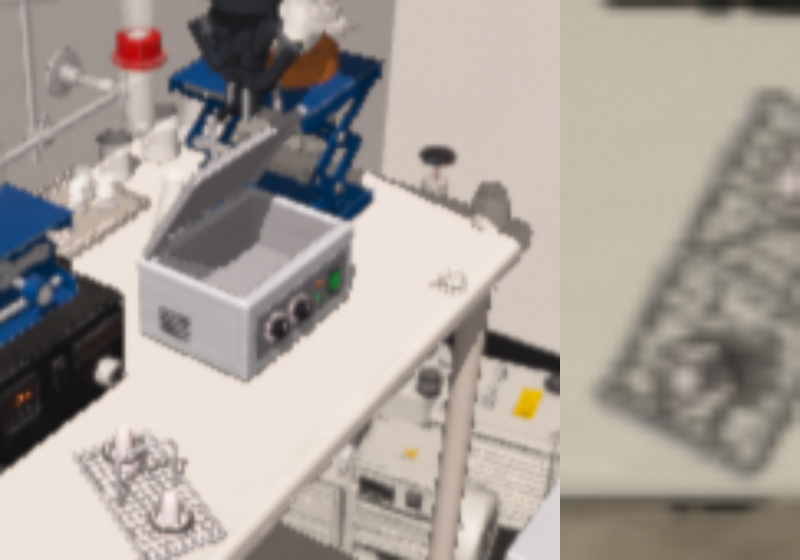

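The picture shows the lid open with the bar in the fingers (crop 245,105) and both rings on their posts at crop (122,445) and (172,515). The lid measures 59.5° from its depth plane and 60.0° from the arm pose, and it is still. Handing in.

```bash
python3 -c "
from workcell import bot
print(bot.job_done())"
```

```text
the job is handed in; nothing more can be done
None
```

The job is handed in: ring_a sits flat on the empty post's collar and released, ring_b is still on its post, and the arm is holding the lid open at about 60° by the handle; the hand-in returned no verdict.

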